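# Wedge the rocking model-house plinth

### The arm

A 7-joint arm with a two-finger parallel gripper is mounted at the origin on the work surface. World frame = base frame: x ahead of the robot, y to its left, z up, the work surface at z = 0. Lengths are in m, angles in rad, forces in N, time in s.
With the tool pointing down it reaches from about 0.4 to 0.875 m from the base axis. Payload 19.3 kg.
Tool frame: the origin (TCP) lies between the finger pads, 19 mm behind the fingertips; this is the grasp point; z points along the fingers, y is the line along which they close (so a half turn about z gives the same grasp; the last joint's range is limited). The gripper opens to 85 mm and grips with 20 to 120 N. Pads are 22 mm wide; open, the fingers measure 114 mm over their backs; the gripper's body (76 mm by 85 mm) begins 54 mm behind the grasp point. The pads swing forward as they close: fully open they stand 13 mm farther back than shut.
Start: joints at [1.145, 0.521, -0.036, 1.599, 0.021, 1.021, -0.113], TCP at [0.218, -0.586, 0.25] pointing down, gripper open.
Joint ranges: [-2.91, 2.91], [-0.3, 2.13], [-1.5, 1.42], [0.17, 2.43], [-1.26, 4.41], [0.16, 1.93], [-2.52, 2.52]. Speed limits (rad/s): [1.89, 1.89, 2.39, 2.39, 3.01, 3.01, 3.01].

### API

Orientations are given as a unit quaternion [w, x, y, z].
In Python, from station import arm gives the robot as it stands.
- The arm moves only by the shell command python3 -m inch 'ROWS' [FORCE]. ROWS is JSON, a list of rows, each a list of 7 numbers: the shift along the tool's x, y, z in cm, then the turn, a rotation vector about the tool's x, y, z in degrees, then the closure, from -1 (fully open) to 1 (shut). In form: [[tx, ty, tz, rx, ry, rz, grip], ...]. A call has 1 to 12 rows; each row shifts and turns the commanded pose from where the row before left it, along the tool's axes as they then stand; what a row does not reach is not made up. A row lasts 1/12 s, in which the tool goes at most 41.7 mm and 7.16 degrees, less where a joint would pass 70% of its speed; a pose out of reach is approached as far as the arm can. A call with a gripper value outside its range is refused whole. The fingers move at their own pace and stop on an object; FORCE is the grip in N (left out, the last holds). Time passes only in rows, so rows that do not move let the fingers close. It gives the time, the measured TCP pose, the force, the opening and the grip force at its end, in the units of the state.
- arm.state(): the state, without advancing time (a new reading comes with each control period).
- arm.capture(name): name is "side" or "top"; returns the picture (400x640x3 uint8, red, green, blue); there is no depth.
- arm.calibration(name): a dict with "fx", "fy", "cx", "cy" (pixels), "k1" (the pictures are not rectified: a ray, as slopes to the right and down, at radius r is drawn at 1 + k1 r^2 times it, then the intrinsics apply), "origin" and "orientation" of the camera in the world. Camera axes: x right, y down, z forward; pixel columns grow to the right and rows downward; lengths in m; the calibration is good to about 2 mm. A picture is of the moment at which its call begins. calibration takes no time and is no camera call.
- arm.finish_job(): hands the job in; it is judged then, once.
Trained networks look in the newest picture that a camera, given by its name, has taken for a name from the list of things; names that differ only in an ending like _2 or _b are one class to them, and where a whole thing is asked for, a point or a joint stands for the part that bears it (a point fixed in the world has none). Each returns a list of dicts, best first, with "confidence" (0 to 1); they miss things now and then, are a little off and sometimes report something else, mostly with a low value. They report only what shows in the picture. A call takes as long as a camera call. They do not tell look-alikes from the thing itself.
- arm.boxes_of(query, camera): "bbox" ([left, top, right, bottom] in pixels, round what is visible of it).
The state is a dict: "clock": time; "joints": joint angles; "joint_vel": joint speeds; "tau": joint torques, N m; "tool_pos": TCP position; "tool_rot": TCP orientation; "wrist_force": force on the tool from outside, world axes, zero at the start; "torque": the same for the moment, N m; "width": finger opening in m; "gripper_force": force on a finger pad.
Only numpy, scipy, OpenCV 4.12 (cv2) and the standard library are available. Lean on these libraries where they do the work, as an engineer would, in place of code of your own. Each camera call takes 0.05 s, during which the arm holds its last target. There are 200 camera calls.

### The job

The plinth with the model house rocks because its foot with the red band is too short. With your fingertips push the brown wedge along the table, thin end first, under that foot until the plinth stands level and firm, neither rocking nor jacked up, without picking anything up, shoving the plinth away or disturbing the other things. Then press straight down on the red dot to prove it, and finish while holding that press: firm, about 10 N, clear of the wedge, and with the plinth staying level.

Things in the scene. Friction and masses are not known exactly. Their poses are not given: they have to be found in the camera images.
- plinth: The rocking box: a plywood plinth 200 x 200 mm with a small timber model house on it, 2 to 3 kg, loose on the table. Origin on the table plane under its centre; x, y along its sides, z up. Underside 30 mm, flat top 80 mm above the table. Dowel feet, 28 mm across with half-round ends, at x, y = +-78 mm; all full length but the one with a red band at x +78, y -78.
- foot_place (a point): Point in the table plane straight under the short foot's centre (moves with the plinth). At rest the plinth stands level on its three full feet and this foot hangs 5 to 11 mm clear; how much is not known beforehand. 3 to 7 N down over it rocks the plinth until the foot meets the table; let go, it rocks back. Feet do not shift in use.
- house (a point): Top of the model house (in the way of a gripper): 145 mm above the plinth's top. The house covers x from -90 to +10 mm and y from -25 to +95 mm in the plinth's axes; this point is over its middle.
- red_dot (a point): The red dot, 22 mm across, on the plinth's flat top, straight above the centre of the short foot; 80 mm above the table when the plinth is level.
- wedge: The wedge: dark brown wood, 120 mm long, 60 mm wide, about 120 g, lying flat on its underside. Origin: centre of the underside. Its x axis points to the thin end: 3 mm high at x = +60, rising evenly to 23 mm at the upright square back face at x = -60. Its y axis runs across the width.
- hammer: a hammer with an orange handle, 260 mm long, lying flat; origin under its middle. Leave alone.
- stick: a pale dowel stick 22 mm thick standing on a wooden disc 52 mm across, 148 mm tall overall; loose and easily toppled; origin under the disc's centre. Leave alone.
- log: a cork-coloured round of a branch, 70 mm across, 60 mm high, standing; origin under its centre. Leave alone.
- glue: a white glue bottle with a red cap, 56 mm across, 150 mm tall, standing; origin under its centre. Leave alone.
- screwdriver: a screwdriver with a black handle lying on the table; origin under its middle. Leave alone.
Mind the look-alikes: they are no part of the job. Several things look just like the wedge: the one meant starts farthest to the robot's left.

How it is judged:
At the end, for the whole second after the job is handed in: Fingers press the plinth over 7 N, TCP within 45 mm (plan) of the red dot; plinth tilt under 0.013 rad, still, it and dot within 30 mm of their starts; wedge flat, still, untouched, its thin half under the dot, centre within 85 mm of it, carrying the foot with over 1.5 N (contact force between the fingers and plinth above 7 N and horizontal distance between the grasp point and red_dot below 0.045 m and angle between plinth's own z axis and vertical below 0.013 rad and angular speed of plinth below 0.05 rad/s and contact force between wedge and plinth above 1.5 N and horizontal distance between wedge and red_dot below 0.085 m and x of red_dot in the frame of wedge above 0 m and contact force between the fingers and wedge below 0.1 N and height (world z) of wedge below 0.006 m and angle between wedge's own z axis and vertical below 0.06 rad and linear speed of wedge below 0.01 m/s and distance of each of plinth, red_dot from where it was at the start of the episode below 0.03 m); the arm keeps its last pose, push and grip.
It fails at once if the wedge is lifted off the table (height (world z) of wedge above 0.015 m).
It fails at once if the plinth is lifted or heavily tipped (height (world z) of plinth above 0.015 m or angle between plinth's own z axis and vertical above 0.2 rad).
It fails at once if the plinth is shoved more than 40 mm away (distance of plinth from where it was at the start of the episode above 0.04 m).
It fails at once if a bystander is disturbed (moved more than 30 mm) (distance of any of hammer, stick, log, glue, screwdriver from where it was at the start of the episode above 0.03 m).
It also fails if it takes over 64 s, if anything falls off the work surface, if the arm or the gripper's body presses on something with over 40 N, if the wrist force passes 120 N, or if a joint passes its speed limit or range.

## Working session

There is one attempt and no reset: what is moved stays moved. The work goes in short steps, Python scripts to look and compute and a shell command to move; the robot and the scene stay as the last step left them, time stands still between calls to the robot, and variables do not carry over. Pictures are saved under pics/ and viewed, at most 10 in all, crops included, and the job is handed in when it is done.

```bash
mkdir -p pics; ls; python3 - <<'E'
from station import arm
import cv2
s=arm.state()
for k in ("clock","tool_pos","tool_rot","wrist_force","width"): print(k,s[k])
for n in ("top","side"):
    print(n,arm.calibration(n))
    im=arm.capture(n); cv2.imwrite(f"pics/{n}0.png",im[:,:,::-1])
    for q in ("wedge","plinth","red_dot","house","stick","glue","log","hammer","screwdriver"):
        print(q,[([round(float(v)) for v in b["bbox"]],round(b["confidence"],2)) for b in arm.boxes_of(q,n)])
E
```

```text
pics
clock 0.0
tool_pos [ 0.21755382 -0.58559306  0.24942551]
tool_rot [-5.44870459e-04  9.84219071e-01  1.76953385e-01 -1.51916172e-04]
wrist_force [-0.45862938  0.62219569  0.80565914]
width 0.08529185464761165
top {'fx': 404.64490295824226, 'fy': 404.64490295824226, 'cx': 314.281030036269, 'cy': 201.47678420434676, 'k1': 0.024977537660792516, 'origin': array([ 0.32605506, -0.0143982 ,  1.34761339]), 'orientation': array([-0.07448605,  0.73330117, -0.67199112,  0.07175765])}
wedge [([395, 216, 436, 236], 0.98), ([314, 188, 352, 213], 0.73), ([366, 165, 401, 191], 0.57), ([358, 236, 378, 268], 0.56)]
plinth [([230, 178, 303, 248], 0.66)]
red_dot [([228, 176, 304, 250], 0.63)]
house [([231, 178, 302, 247], 0.61)]
stick [([311, 228, 322, 248], 0.6)]
glue [([171, 213, 202, 235], 0.74), ([252, 134, 333, 166], 0.62)]
log [([196, 162, 223, 189], 0.85)]
hammer [([228, 178, 301, 246], 0.68), ([252, 135, 332, 164], 0.57)]
screwdriver [([442, 241, 451, 274], 0.5)]
side {'fx': 519.0460785989528, 'fy': 519.0460785989528, 'cx': 316.97209306815745, 'cy': 201.9547661431943, 'k1': 0.027098015845881944, 'origin': array([ 0.47364567, -1.40552464,  0.99861858]), 'orientation': array([-0.49334502,  0.86910979, -0.02869871,  0.02086254])}
wedge [([317, 240, 342, 265], 0.96), ([349, 265, 388, 302], 0.81), ([260, 266, 301, 290], 0.8), ([306, 297, 328, 336], 0.75)]
plinth [([276, 158, 338, 235], 0.57)]
red_dot [([275, 158, 335, 233], 0.64)]
house [([271, 158, 338, 235], 0.71)]
stick [([284, 208, 295, 252], 0.81), ([271, 156, 337, 236], 0.25)]
glue [([283, 146, 297, 187], 0.75)]
log []
hammer [([355, 198, 381, 244], 0.82)]
screwdriver [([258, 339, 340, 348], 0.9)]
```

```bash
python3 - <<'E'
import cv2
a=cv2.imread("pics/top0.png"); c=a[120:300,160:460]
cv2.imwrite("pics/top0c.png",cv2.resize(c,(800,480),interpolation=cv2.INTER_CUBIC))
a=cv2.imread("pics/side0.png"); c=a[140:350,220:420]
cv2.imwrite("pics/side0c.png",cv2.resize(c,(571,600),interpolation=cv2.INTER_CUBIC))
E
```

```text
(no output)
```

View pics/top0c.png

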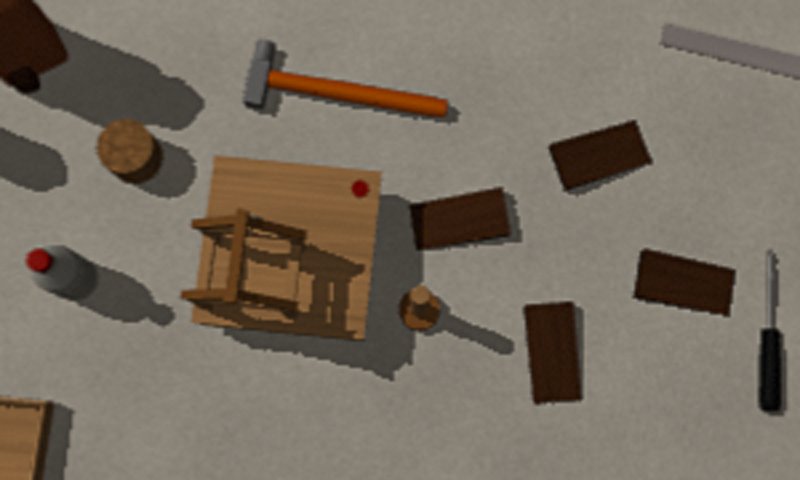

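View pics/side0c.png

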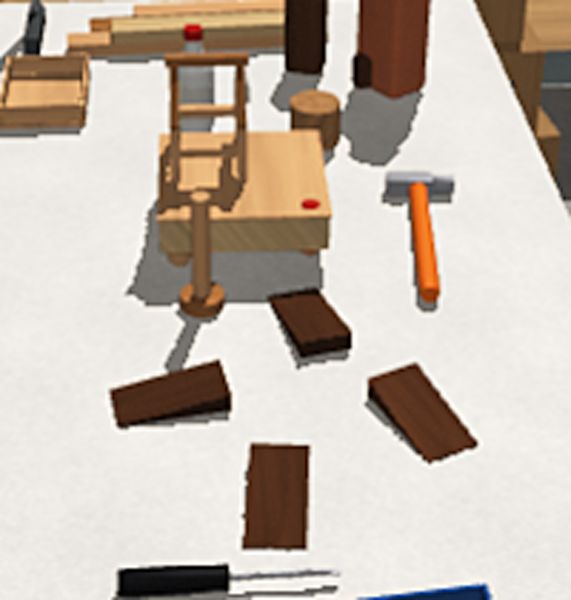

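Four brown wedges show, at these top-image pixels: A (333,200), B (383,178), C (368,252) and D (415,226). Image left is +y in the top view. A is farthest to the robot's left, so it is the one meant, and its thick back faces the side camera at about (332,258). The red dot is at about (295,190) in the top image. Next I'll fit poses and confirm A in an enlarged crop.

```bash
cat > h.py <<'E'
import numpy as np, cv2
from scipy.optimize import minimize, least_squares
from scipy.spatial.transform import Rotation as R
from station import arm
def RT(c):
    q=np.array(c["orientation"]); return R.from_quat(q[[1,2,3,0]]).as_matrix()
def proj(c,P):
    p=(np.atleast_2d(P)-c["origin"])@RT(c); s=p[:,:2]/p[:,2:]
    s=s*(1+c["k1"]*(s**2).sum(1,keepdims=True))
    return s*[c["fx"],c["fy"]]+[c["cx"],c["cy"]]
def ray(c,uv,z):
    d=(np.array(uv,float)-[c["cx"],c["cy"]])/[c["fx"],c["fy"]]; s=d.copy()
    for _ in range(8): s=d/(1+c["k1"]*(s@s))
    v=RT(c)@np.array([*s,1]); o=np.array(c["origin"]); return o+v*(z-o[2])/v[2]
W=np.array([[x,y,z] for x,z1 in((.06,.003),(-.06,.023)) for y in(-.03,.03) for z in(0,z1)])
def place(M,p):
    c,s=np.cos(p[2]),np.sin(p[2]); return M@np.array([[c,s,0],[-s,c,0],[0,0,1]])+[p[0],p[1],0]
def brown(im):
    h=cv2.cvtColor(im,cv2.COLOR_RGB2HSV).astype(int); i=im.astype(int)
    return ((h[...,2]<115)&(i[...,0]-i[...,2]>18)).astype(np.uint8)
def near(m,box,pad=6):
    k=np.zeros_like(m); l,t,r,b=[int(v) for v in box]; k[t-pad:b+pad,l-pad:r+pad]=1; m=m*k
    n,lab,st,_=cv2.connectedComponentsWithStats(m); return (lab==1+st[1:,4].argmax()).astype(np.uint8)
def fit(masks,p0):   # masks: {cam:mask}; silhouette IoU at 8x subpixel
    def cost(p):
        f=0
        for n,m in masks.items():
            ys,xs=np.nonzero(m); o=np.array([xs.min()-8,ys.min()-8]); w=xs.max()+8-o[0]; h=ys.max()+8-o[1]
            M=cv2.resize(m[o[1]:o[1]+h,o[0]:o[0]+w],(w*8,h*8),interpolation=cv2.INTER_NEAREST)
            q=(proj(arm.calibration(n),place(W,p))-o+.5)*8
            hull=cv2.convexHull(q.astype(np.float32)).astype(np.int32); I=np.zeros_like(M); cv2.fillPoly(I,[hull],1)
            f+=1-(I&M).sum()/max((I|M).sum(),1)
        return f
    best=None
    r=minimize(cost,p0,method="Nelder-Mead",options=dict(initial_simplex=np.array([p0]+[np.add(p0,d) for d in ((.01,0,0),(0,.01,0),(0,0,.15))]),xatol=1e-4,fatol=1e-4))
    return r.x,r.fun
def red(im,box):
    i=im.astype(int); m=((i[...,0]>90)&(i[...,1]<60)&(i[...,2]<60)).astype(np.uint8)
    k=np.zeros_like(m); l,t,r,b=box; k[t:b,l:r]=1; ys,xs=np.nonzero(m*k); return xs.mean(),ys.mean(),len(xs)
E
python3 - <<'E'
from h import *
ims={n:cv2.imread(f"pics/{n}0.png")[:,:,::-1].copy() for n in("top","side")}
C={n:arm.calibration(n) for n in ims}
for n,bx in (("top",[(314,188,352,213),(366,165,401,191),(358,236,378,268),(395,216,436,236)]),("side",[(317,240,342,265),(349,265,388,302),(260,266,301,290),(306,297,328,336)])):
    for b in bx: print(n,b,ray(C[n],((b[0]+b[2])/2,(b[1]+b[3])/2),.01).round(3))
for n,b in(("top",(285,180,305,200)),("side",(320,205,340,220))):
    u=red(ims[n],b); print("dot",n,u,ray(C[n],u[:2],.08).round(4))
mt=near(brown(ims["top"]),(314,188,352,213),3); ms=near(brown(ims["side"]),(317,240,342,265),3)
c=ray(C["top"],(333,200),.012)
for yaw in (1.45,1.75,-1.45):
    for k in ({"top":mt},{"side":ms},{"top":mt,"side":ms}):
        p,f=fit(k,[c[0],c[1],yaw]); print(list(k),p.round(4),round(f,3))
# plinth top corners, from top view crop pixels (scale 2.667, offset 160,120)
for u in((216,156),(381,172),(365,339),(193,323)): print("corner",ray(C["top"],(160+u[0]/2.667,120+u[1]/2.667),.08).round(4))
for u in((160,132),(322,130),(329,216),(159,217)): print("scorner",ray(C["side"],(220+u[0]/2.855,140+u[1]/2.857),.08).round(4))
big=[]
for n,b in(("top",(285,165,365,225)),("side",(300,200,380,260+10))):
    cc=cv2.resize(ims[n][b[1]:b[3],b[0]:b[2],::-1],(400,(b[3]-b[1])*5),interpolation=cv2.INTER_CUBIC)
    big.append(cv2.copyMakeBorder(cc,0,350-cc.shape[0],0,0,cv2.BORDER_CONSTANT))
cv2.imwrite("pics/A.png",np.hstack(big))
E
```

```text
top (314, 188, 352, 213) [ 0.616 -0.06   0.01 ]
top (366, 165, 401, 191) [ 0.709 -0.226  0.01 ]
top (358, 236, 378, 268) [ 0.453 -0.188  0.01 ]
top (395, 216, 436, 236) [ 0.553 -0.34   0.01 ]
side (317, 240, 342, 265) [ 0.616 -0.07   0.01 ]
side (349, 265, 388, 302) [ 0.717 -0.229  0.01 ]
side (260, 266, 301, 290) [ 0.459 -0.188  0.01 ]
side (306, 297, 328, 336) [ 0.556 -0.358  0.01 ]
dot top (np.float64(294.5882352941176), np.float64(190.41176470588235), 34) [0.6227 0.0685 0.08  ]
dot side (np.float64(328.3076923076923), np.float64(211.23076923076923), 13) [0.6231 0.0671 0.08  ]
['top'] [ 0.6127 -0.0573  1.8306] 0.121
['side'] [ 0.6103 -0.0512  1.8182] 0.303
['top', 'side'] [ 0.6124 -0.0568  1.8266] 0.432
['top'] [ 0.613  -0.0576  1.8335] 0.12
['side'] [ 0.6105 -0.0514  1.8091] 0.303
['top', 'side'] [ 0.6121 -0.0569  1.8247] 0.433
['top'] [ 0.6139 -0.0593 -1.2999] 0.118
['side'] [ 0.6123 -0.0512 -1.2445] 0.416
['top', 'side'] [ 0.6136 -0.0585 -1.2766] 0.54
corner [0.6469 0.2449 0.08  ]
corner [0.6446 0.0438 0.08  ]
corner [0.4421 0.0438 0.08  ]
corner [0.4433 0.2466 0.08  ]
scorner [0.4488 0.2498 0.08  ]
scorner [0.6553 0.2435 0.08  ]
scorner [0.6436 0.0384 0.08  ]
scorner [0.447  0.0477 0.08  ]
```

View pics/A.png

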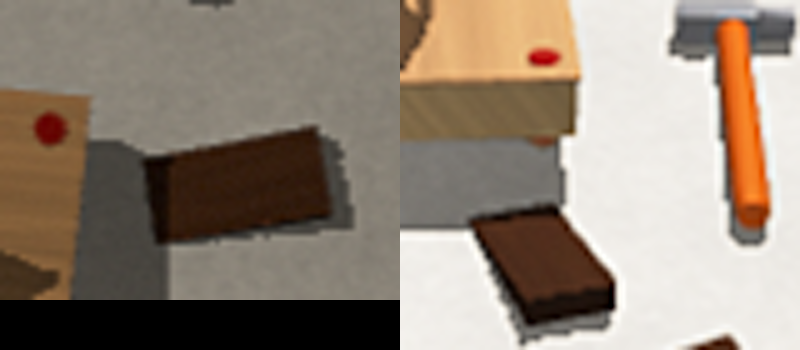

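The crop confirms A: its tall dark back face points to -y, and the thin end (dark only from the plinth's shadow) points to the plinth. The dot measures (0.623, 0.068) at z 0.08 in both views. Now the corner-based wedge pose and the neighbours.

```bash
cat >> h.py <<'E'
def cfit(obs,p0=(.613,-.058,1.75)): # obs: (cam,u,v,localpoint)
    C={n:arm.calibration(n) for n in("top","side")}
    f=lambda p:np.concatenate([proj(C[n],place(np.array([m]),p))[0]-[u,v] for n,u,v,m in obs])
    r=least_squares(f,p0); return r.x,np.abs(r.fun).max()
def tool():
    s=arm.state(); q=np.array(s["tool_rot"]); m=R.from_quat(q[[1,2,3,0]]).as_matrix()
    print("t",round(s["clock"],2),"pos",np.round(s["tool_pos"],4),"xaxis",round(np.degrees(np.arctan2(m[1,0],m[0,0])),1),"zax",m[:,2].round(3),"F",np.round(s["wrist_force"],2),"w",round(s["width"],4))
    return np.array(s["tool_pos"]),m
def need(target):
    p,m=tool(); d=m.T@(np.array(target)-p)*100; print("need cm",d.round(2)); return d
E
python3 - <<'E'
from h import *
A,B,Cc,D=(.06,.03,.003),(.06,-.03,.003),(-.06,-.03,.023),(-.06,.03,.023)
t=lambda u,v:(285+u/5-.4,165+v/5-.4)
s=lambda u,v:(300+(u-400)/5-.4,200+v/5-.4)
T=[("top",*t(145,158),B),("top",*t(160,243),A),("top",*t(318,127),Cc),("top",*t(331,217),D)]
S=[("side",*s(470,218),A),("side",*s(557,206),B),("side",*s(614,284),Cc),("side",*s(528,297),D)]
for o in(T,S,T+S): print(cfit(o))
C={n:arm.calibration(n) for n in("top","side")}
print("stick base", ray(C["side"],(220+202/2.855,140+300/2.857),.01).round(3), "top",ray(C["top"],(160+420/2.667,120+312/2.667),.01).round(3))
tool()
E
```

```text
(array([ 0.61020004, -0.05716321,  1.79479543]), np.float64(0.8459521085850383))
(array([ 0.61191116, -0.0578924 ,  1.79179493]), np.float64(0.572822504439614))
(array([ 0.6111293 , -0.05741518,  1.79362545]), np.float64(0.7885338214936723))
stick base [ 0.494 -0.022  0.01 ] top [ 0.488 -0.018  0.01 ]
t 1.0 pos [ 0.2177 -0.5858  0.25  ] xaxis 20.4 zax [-0.  0. -1.] F [-0.46  0.25  0.32] w 0.0854
```

```bash
python3 -m inch '[[0,0,0,0,0,-6.7,0.4],[0,0,0,0,0,-6.7,0.4],[0,0,0,0,0,-6.7,0.4],[0,0,0,0,0,-6.7,0.4],[0,0,0,0,0,-6.7,0.4],[0,0,0,0,0,-6.7,0.4],[0,0,0,0,0,-6.7,0.4],[0,0,0,0,0,-6.7,0.4],[0,0,0,0,0,-6.7,0.4],[0,0,0,0,0,-6.7,0.4],[0,0,0,0,0,-6.7,0.4],[0,0,0,0,0,-6.7,0.4]]' 40; python3 -c "
from h import *
need([.63,-.17,.2])"
```

```text
clock: 2.0
tool_pos: [0.2176, -0.5859, 0.25]
tool_rot: [-0.0, 0.635, 0.772, -0.0]
wrist_force: [-0.8, -0.3, 0.3]
width: 0.0258
gripper_force: 0.0
t 2.0 pos [ 0.2176 -0.5859  0.25  ] xaxis 101.1 zax [-0. -0. -1.] F [-0.77 -0.35  0.35] w 0.0258
need cm [32.87 48.48  5.  ]
```

```bash
python3 -m inch '[[1.9,2.7,0,0,0,-1.7,0.4],[1.9,2.7,0,0,0,0,0.4],[1.9,2.7,0,0,0,0,0.4],[1.9,2.7,0,0,0,0,0.4],[1.9,2.7,0,0,0,0,0.4],[1.9,2.7,0,0,0,0,0.4],[1.9,2.7,0,0,0,0,0.4],[1.9,2.7,0,0,0,0,0.4],[1.9,2.7,0,0,0,0,0.4],[1.9,2.7,0,0,0,0,0.4],[1.9,2.7,0,0,0,0,0.4],[1.9,2.7,0,0,0,0,0.4]]'; python3 -m inch '[[1.9,2.7,0,0,0,0,0.4],[1.9,2.7,0,0,0,0,0.4],[1.9,2.7,0,0,0,0,0.4],[1.9,2.7,1,0,0,0,0.4],[1.9,2.7,2,0,0,0,0.4],[1.9,2.7,2,0,0,0,0.4],[0,0,2,0,0,0,0.4],[0,0,2,0,0,0,0.4],[0,0,2,0,0,0,0.4],[0,0,1,0,0,0,0.4],[0,0,0,0,0,0,0.4],[0,0,0,0,0,0,0.4]]'; python3 -c "
from h import *
need([.633,-.155,.03])"
```

```text
clock: 3.0
tool_pos: [0.4863, -0.2926, 0.2502]
tool_rot: [0.0, 0.626, 0.78, -0.0]
wrist_force: [0.6, -0.4, -0.6]
width: 0.0257
gripper_force: 0.0
clock: 4.0
tool_pos: [0.6191, -0.1476, 0.1303]
tool_rot: [-0.0, 0.626, 0.78, 0.0]
wrist_force: [0.3, -0.1, 0.3]
width: 0.0257
gripper_force: 0.0
t 4.0 pos [ 0.6191 -0.1476  0.1303] xaxis 102.5 zax [-0.  0. -1.] F [ 0.26 -0.15  0.3 ] w 0.0257
need cm [-1.02  1.2  10.03]
```

```bash
python3 -m inch '[[-0.5,0.6,0,0,0,0,0.4],[-0.5,0.6,0,0,0,0,0.4],[0,0,2,0,0,0,0.4],[0,0,2,0,0,0,0.4],[0,0,2,0,0,0,0.4],[0,0,2,0,0,0,0.4],[0,0,1,0,0,0,0.4],[0,0,0.7,0,0,0,0.4],[0,0,0.5,0,0,0,0.4],[0,0,0,0,0,0,0.4],[0,0,0,0,0,0,0.4],[0,0,0,0,0,0,0.4]]'; python3 - <<'E'
from h import *
tool()
ims={n:arm.capture(n) for n in("top","side")}
a=cv2.resize(ims["top"][165:245,285:365,::-1],(400,400),interpolation=cv2.INTER_CUBIC)
b=cv2.resize(ims["side"][190:270,290:370,::-1],(400,400),interpolation=cv2.INTER_CUBIC)
cv2.imwrite("pics/B.png",np.hstack([a,b]))
E
```

```text
clock: 5.0
tool_pos: [0.6335, -0.1549, 0.029]
tool_rot: [0.001, 0.626, 0.78, 0.0]
wrist_force: [-0.2, -0.1, -0.6]
width: 0.0254
gripper_force: 0.0
t 5.0 pos [ 0.6335 -0.1549  0.029 ] xaxis 102.5 zax [ 0.001 -0.    -1.   ] F [-0.2  -0.12 -0.57] w 0.0254
```

View pics/B.png

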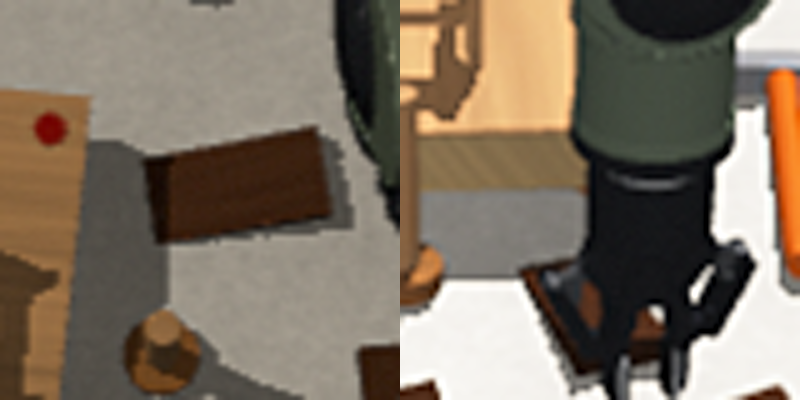

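The fingers stand behind the back face, at about (645,370) in the right half of the picture. Advancing to contact, then pushing while turning the heading to 90°.

```bash
python3 -m inch '[[0.6,0,0.3,0,0,0,0.4],[0.6,0,0,0,0,0,0.4],[0.6,0,0,0,0,0,0.4],[0.4,0,0,0,0,0,0.4],[0.3,0,0,0,0,0,0.4],[0.3,0,0,0,0,0,0.4],[0.3,0,0,0,0,0,0.4],[0.3,0,0,0,0,0.5,0.4],[0.3,0,0,0,0,1,0.4],[0.3,0,0,0,0,1,0.4],[0.3,0,0,0,0,1,0.4],[0.3,0,0,0,0,1,0.4]]'; python3 - <<'E'
from h import *
tool()
E
python3 -m inch '[[0.3,0,0,0,0,1,0.4],[0.3,0,0,0,0,1,0.4],[0.3,0,0,0,0,1,0.4],[0.3,0,0,0,0,1,0.4],[0.3,0,0,0,0,1,0.4],[0.3,0,0,0,0,1,0.4],[0.3,0,0,0,0,1,0.4],[0.3,0,0,0,0,1,0.4],[0.2,0,0,0,0,0,0.4],[0,0,0,0,0,0,0.4]]'; python3 - <<'E'
from h import *
tool()
ims={n:arm.capture(n) for n in("top","side")}
a=cv2.resize(ims["top"][165:245,275:355,::-1],(400,400),interpolation=cv2.INTER_CUBIC)
b=cv2.resize(ims["side"][190:270,290:370,::-1],(400,400),interpolation=cv2.INTER_CUBIC)
cv2.imwrite("pics/C.png",np.hstack([a,b]))
E
```

```text
clock: 6.1
tool_pos: [0.6233, -0.1095, 0.025]
tool_rot: [0.0, 0.657, 0.754, -0.0]
wrist_force: [-0.1, -1.8, 0.8]
width: 0.0256
gripper_force: 0.7
t 6.1 pos [ 0.6233 -0.1095  0.025 ] xaxis 97.9 zax [-0. -0. -1.] F [-0.11 -1.78  0.83] w 0.0256
clock: 6.93
tool_pos: [0.6215, -0.0831, 0.025]
tool_rot: [-0.0, 0.707, 0.707, 0.0]
wrist_force: [0.3, -0.4, -0.2]
width: 0.0257
gripper_force: 0.0
t 6.93 pos [ 0.6215 -0.0831  0.025 ] xaxis 90.0 zax [ 0.  0. -1.] F [ 0.35 -0.4  -0.18] w 0.0257
```

View pics/C.png

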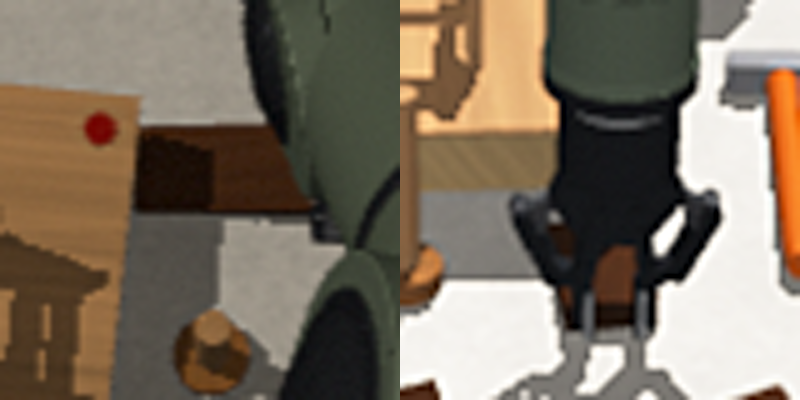

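The wedge is now in line with the plinth. Its edges in the left crop lie at v=127 and v=213. Checking the lateral fit against the foot.

```bash
python3 - <<'E'
from h import *
C=arm.calibration("top")
for v in(127,213): 
  for u in (145,220): print(ray(C,(275+u/5-.4,165+v/5-.4),.01).round(4))
print("foot px", (proj(C,[[.623,.068,.01]])+.4-[275,165])*5)
u=red(arm.capture("top"),(285,180,305,200)); print("dot",ray(C,u[:2],.08))
E
```

```text
[0.6433 0.0427 0.01  ]
[ 0.6477 -0.0081  0.01  ]
[0.584  0.0372 0.01  ]
[ 0.5884 -0.0131  0.01  ]
foot px [[105.06208976 152.77138893]]
dot [0.62243271 0.0687268  0.08      ]
```

```bash
python3 -m inch '[[0.25,0,0,0,0,0.5,0.4],[0.25,0,0,0,0,0.5,0.4],[0.25,0,0,0,0,0.5,0.4],[0.25,0,0,0,0,0.5,0.4],[0.25,0,0,0,0,0.5,0.4],[0.25,0,0,0,0,0.5,0.4],[0.25,0,0,0,0,0,0.4],[0.25,0,0,0,0,0,0.4],[0.2,0,0,0,0,0,0.4],[0,0,0,0,0,0,0.4]]'; python3 - <<'E'
from h import *
tool()
im=arm.capture("top")
cv2.imwrite("pics/D.png",cv2.resize(im[175:225,285:345,::-1],(720,600),interpolation=cv2.INTER_CUBIC))
C=arm.calibration("top"); u=red(im,(285,180,305,200)); print("dot",ray(C,u[:2],.08))
E
```

```text
clock: 7.92
tool_pos: [0.6222, -0.0612, 0.025]
tool_rot: [-0.0, 0.725, 0.688, 0.0]
wrist_force: [0.2, 1.9, -0.6]
width: 0.0256
gripper_force: 0.0
t 7.92 pos [ 0.6222 -0.0612  0.025 ] xaxis 87.0 zax [ 0.  0. -1.] F [ 0.16  1.85 -0.56] w 0.0256
dot [0.62261481 0.06848379 0.08      ]
```

View pics/D.png

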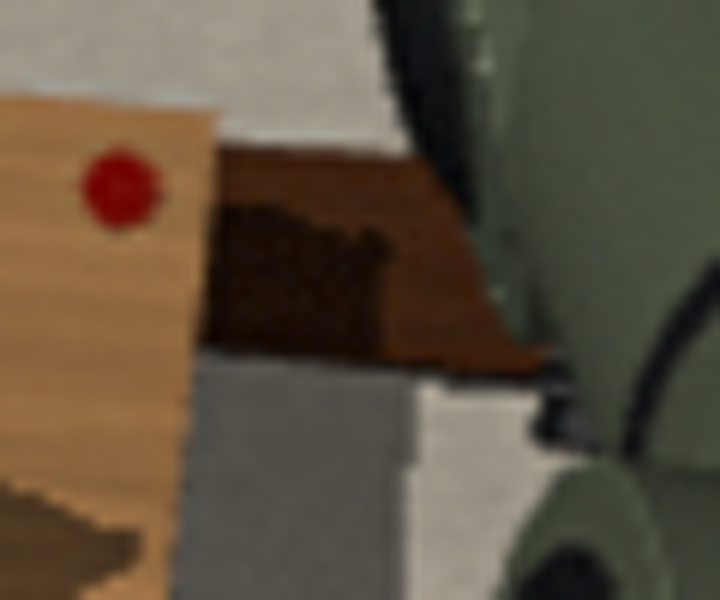

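The wedge runs square to the plinth's side. Its lower edge goes from (200,347) to (540,377) and its upper edge starts at (220,147), so both straddle the foot line. Now creeping on while watching the force.

```bash
python3 - <<'E'
from h import *
C=arm.calibration("top")
for u,v in((220,147),(410,157),(200,347),(380,362)): print(ray(C,(285+u/12-.45,175+v/12-.45),.01).round(4))
E
python3 -m inch '[[0.15,0,0,0,0,0,0.4],[0.15,0,0,0,0,0,0.4],[0.15,0,0,0,0,0,0.4],[0.15,0,0,0,0,0,0.4]]' | grep -E "pos|wrist"
python3 -m inch '[[0.1,0,0,0,0,0,0.4],[0.1,0,0,0,0,0,0.4],[0.1,0,0,0,0,0,0.4],[0.1,0,0,0,0,0,0.4]]'| grep -E "pos|wrist"
python3 -m inch '[[0.1,0,0,0,0,0,0.4],[0.1,0,0,0,0,0,0.4],[0.1,0,0,0,0,0,0.4]]'| grep -E "pos|wrist"
python3 -c "
from h import *
print(red(arm.capture('top'),(285,180,305,200)))"
```

```text
[0.6542 0.0462 0.01  ]
[ 0.656  -0.0078  0.01  ]
[0.596  0.0464 0.01  ]
[ 0.5962 -0.0044  0.01  ]
tool_pos: [0.6225, -0.0558, 0.025]
wrist_force: [-1.1, -1.2, -0.7]
tool_pos: [0.6227, -0.0518, 0.025]
wrist_force: [-0.2, -1.9, 0.0]
tool_pos: [0.6229, -0.0488, 0.025]
wrist_force: [0.1, -1.4, 0.3]
(np.float64(294.5), np.float64(190.5), 32)
```

```bash

python3 -m inch '[[0.1,0,0,0,0,0,0.4],[0.1,0,0,0,0,0,0.4],[0.1,0,0,0,0,0,0.4],[0.1,0,0,0,0,0,0.4]]'| grep -E "pos|wrist"
python3 -m inch '[[0.1,0,0,0,0,0,0.4],[0.1,0,0,0,0,0,0.4],[0.1,0,0,0,0,0,0.4]]'| grep -E "pos|wrist"
python3 -c "
from h import *
print(red(arm.capture('top'),(285,180,305,200)))"
```

```text
tool_pos: [0.623, -0.0448, 0.025]
wrist_force: [0.2, -1.6, 0.6]
tool_pos: [0.6232, -0.0418, 0.025]
wrist_force: [-1.3, -1.7, -0.4]
(np.float64(294.5806451612903), np.float64(190.4516129032258), 31)
```

```bash

python3 -m inch '[[0.1,0,0,0,0,0,0.4],[0.1,0,0,0,0,0,0.4],[0.1,0,0,0,0,0,0.4]]'| grep -E "pos|wrist"
python3 -m inch '[[0.1,0,0,0,0,0,0.4],[0.1,0,0,0,0,0,0.4],[0.1,0,0,0,0,0,0.4]]'| grep -E "pos|wrist"
python3 -c "
from h import *
print(red(arm.capture('top'),(285,180,305,200)))"
```

```text
tool_pos: [0.6234, -0.0388, 0.025]
wrist_force: [-0.3, -1.6, 0.4]
tool_pos: [0.6235, -0.0358, 0.025]
wrist_force: [0.9, -1.1, 0.8]
(np.float64(294.5806451612903), np.float64(190.4516129032258), 31)
```

```bash

python3 -m inch '[[0.1,0,0,0,0,0,0.4],[0.1,0,0,0,0,0,0.4],[0.1,0,0,0,0,0,0.4]]'| grep -E "pos|wrist"
python3 -m inch '[[0.1,0,0,0,0,0,0.4],[0.1,0,0,0,0,0,0.4],[0.1,0,0,0,0,0,0.4]]'| grep -E "pos|wrist"
python3 -c "
from h import *
print(red(arm.capture('top'),(285,180,305,200)))"
```

```text
tool_pos: [0.6237, -0.0328, 0.025]
wrist_force: [0.1, -1.3, 0.4]
tool_pos: [0.6238, -0.0298, 0.025]
wrist_force: [-0.1, -0.7, 0.4]
(np.float64(294.5806451612903), np.float64(190.4516129032258), 31)
```

```bash

python3 -m inch '[[0.1,0,0,0,0,0,0.4],[0.1,0,0,0,0,0,0.4],[0.1,0,0,0,0,0,0.4]]'| grep -E "pos|wrist"
python3 -m inch '[[0.1,0,0,0,0,0,0.4],[0.1,0,0,0,0,0,0.4],[0.1,0,0,0,0,0,0.4]]'| grep -E "pos|wrist"
python3 -c "
from h import *
print(red(arm.capture('top'),(285,180,305,200)))"
```

```text
tool_pos: [0.624, -0.0268, 0.025]
wrist_force: [-0.8, -0.7, 0.8]
tool_pos: [0.6242, -0.0238, 0.025]
wrist_force: [0.1, -0.9, 0.9]
(np.float64(294.5806451612903), np.float64(190.4516129032258), 31)
```

```bash

python3 -m inch '[[0.1,0,0,0,0,0,0.4],[0.1,0,0,0,0,0,0.4],[0.1,0,0,0,0,0,0.4]]'| grep -E "pos|wrist"
python3 -c "
from h import *
print(red(arm.capture('top'),(285,180,305,200)))
im=arm.capture('side'); cv2.imwrite('pics/E.png',cv2.resize(im[180:270,285:375,::-1],(600,600),interpolation=cv2.INTER_CUBIC))"
```

```text
tool_pos: [0.6243, -0.0209, 0.025]
wrist_force: [0.2, -3.4, 1.2]
(np.float64(294.5), np.float64(190.5), 32)
```

View pics/E.png

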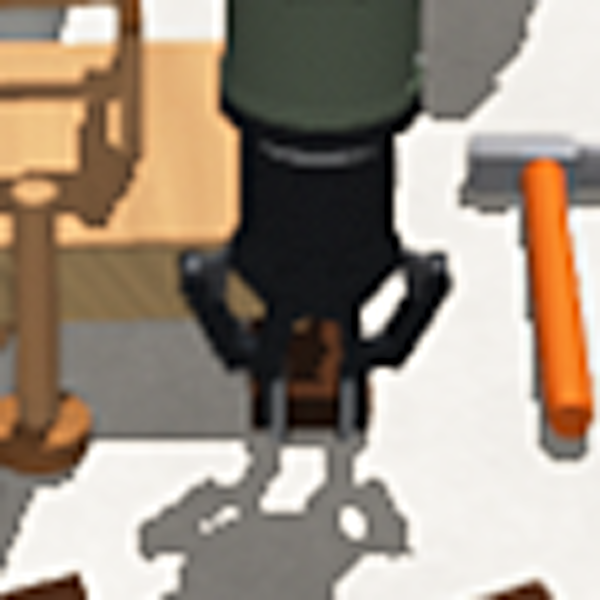

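The wedge is straight between the fingertips, with its back face at about (310,410) in the crop, and the force has risen to 3.4 N. Foot contact has probably started, so I'll confirm with 1–2 mm steps.

```bash

python3 -m inch '[[0,0,0,0,0,0,0.4],[0,0,0,0,0,0,0.4]]'| grep -E "pos|wrist"
python3 -m inch '[[0.1,0,0,0,0,0,0.4],[0.05,0,0,0,0,0,0.4]]'| grep -E "pos|wrist"
python3 -c "
from h import *
print(red(arm.capture('top'),(285,180,305,200)))"
```

```text
tool_pos: [0.6243, -0.0207, 0.025]
wrist_force: [-0.1, 0.5, 0.6]
tool_pos: [0.6243, -0.0199, 0.025]
wrist_force: [-0.5, -3.6, 0.8]
(np.float64(294.5), np.float64(190.5), 32)
```

```bash

python3 -m inch '[[0.1,0,0,0,0,0,0.4],[0.05,0,0,0,0,0,0.4]]'| grep -E "pos|wrist"
python3 -m inch '[[0,0,0,0,0,0,0.4],[0,0,0,0,0,0,0.4]]'| grep -E "pos|wrist"
python3 -c "
from h import *
print(red(arm.capture('top'),(285,180,305,200)))"
```

```text
tool_pos: [0.6244, -0.0186, 0.025]
wrist_force: [-0.7, -6.1, 0.5]
tool_pos: [0.6244, -0.0186, 0.025]
wrist_force: [-1.2, -5.8, 0.3]
(np.float64(294.5), np.float64(190.5), 32)
```

The force now holds at 5.8 N, so the foot bears on the wedge. The resistance began about 2 mm back and the dot hasn't moved. Retreating, rising, and shutting the fingers.

```bash

python3 -m inch '[[-0.3,0,0,0,0,0,0.4],[-0.7,0,0,0,0,0,0.4],[-1.5,0,0,0,0,0,0.4],[-2,0,0,0,0,0,0.4],[0,0,-2,0,0,0,0.4],[0,0,-3,0,0,0,0.4],[0,0,-3,0,0,0,1],[0,0,-3,0,0,0,1],[0,0,-3,0,0,0,1],[0,0,-2,0,0,0,1],[0,0,0,0,0,0,1],[0,0,0,0,0,0,1]]'; python3 - <<'E'
from h import *
need([.625,.066,.13])
ims={n:arm.capture(n) for n in("top","side")}
a=cv2.resize(ims["top"][170:230,280:340,::-1],(400,400),interpolation=cv2.INTER_CUBIC)
b=cv2.resize(ims["side"][190:250,295:355,::-1],(400,400),interpolation=cv2.INTER_CUBIC)
cv2.imwrite("pics/F.png",np.hstack([a,b]))
print(ray(arm.calibration("top"),red(ims["top"],(285,180,305,200))[:2],.08))
E
```

```text
clock: 13.33
tool_pos: [0.6225, -0.0632, 0.186]
tool_rot: [0.001, 0.726, 0.688, 0.001]
wrist_force: [-0.3, -0.2, -0.9]
width: -0.0003
gripper_force: 0.0
t 13.33 pos [ 0.6225 -0.0632  0.186 ] xaxis 87.0 zax [ 0.002 -0.    -1.   ] F [-0.34 -0.21 -0.86] w -0.0003
need cm [12.91 -0.45  5.6 ]
[0.62243271 0.0687268  0.08      ]
```

View pics/F.png

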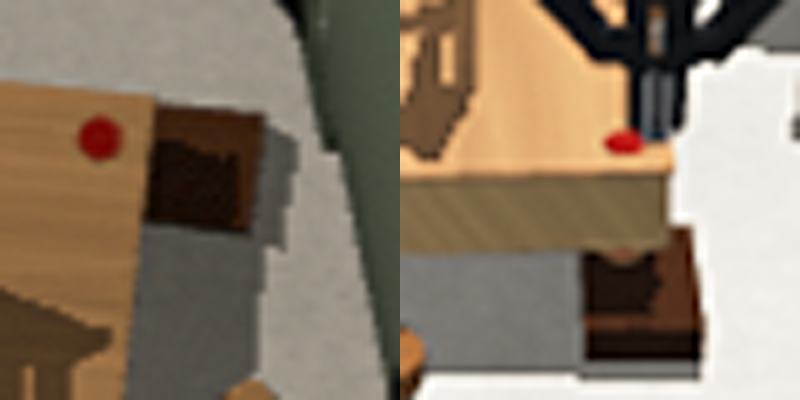

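The wedge stands square under the foot, with its back edge at about (258,170) in the left crop and the foot visible above it at (625,255) in the right. Moving over the dot and going down.

```bash

python3 -m inch '[[2,-0.1,0,0,0,0,1],[3,-0.2,0,0,0,0,1],[3,-0.1,0,0,0,0,1],[3,-0.1,0,0,0,0,1],[1.9,0,0,0,0,0,1],[0,0,1.5,0,0,0,1],[0,0,2,0,0,0,1],[0,0,2,0,0,0,1],[0,0,1,0,0,0,1],[0,0,0.5,0,0,0,1],[0,0,0,0,0,0,1],[0,0,0,0,0,0,1]]'; 
python3 -m inch '[[0,0,0.3,0,0,0,1],[0,0,0.3,0,0,0,1],[0,0,0.2,0,0,0,1],[0,0,0.1,0,0,0,1],[0,0,0,0,0,0,1],[0,0,0,0,0,0,1]]'
```

```text
clock: 14.43
tool_pos: [0.6241, 0.0663, 0.1153]
tool_rot: [-0.0, 0.725, 0.688, 0.0]
wrist_force: [1.1, 0.1, -0.3]
width: 0.0001
gripper_force: 0.0
clock: 14.93
tool_pos: [0.6239, 0.0663, 0.1061]
tool_rot: [0.0, 0.725, 0.688, 0.0]
wrist_force: [0.9, 0.1, -0.8]
width: -0.0002
gripper_force: 0.0
```

```bash

python3 -m inch '[[0,0,0.2,0,0,0,1],[0,0,0.2,0,0,0,1],[0,0,0.1,0,0,0,1],[0,0,0,0,0,0,1]]' | grep -E "pos|wrist"
python3 -m inch '[[0,0,0.1,0,0,0,1],[0,0,0.1,0,0,0,1],[0,0,0,0,0,0,1]]' | grep -E "pos|wrist"
```

```text
tool_pos: [0.6237, 0.0662, 0.1007]
wrist_force: [0.0, 0.5, 1.4]
tool_pos: [0.6238, 0.0662, 0.0988]
wrist_force: [0.2, -0.8, -0.6]
```

```bash

python3 -m inch '[[0,0,0.1,0,0,0,1],[0,0,0.05,0,0,0,1],[0,0,0,0,0,0,1]]' | grep -E "pos|wrist"
python3 -m inch '[[0,0,0.1,0,0,0,1],[0,0,0,0,0,0,1]]' | grep -E "pos|wrist"
```

```text
tool_pos: [0.6241, 0.0662, 0.0982]
wrist_force: [-3.5, -0.3, 11.9]
tool_pos: [0.6243, 0.0662, 0.098]
wrist_force: [-8.6, -2.5, 24.9]
```

Firm: 13 N per mm with almost no give. Backing off to about 10 N.

```bash

python3 -m inch '[[0,0,-0.1,0,0,0,1],[0,0,0,0,0,0,1],[0,0,0,0,0,0,1]]' | grep -E "pos|wrist"
python3 -m inch '[[0,0,0,0,0,0,1],[0,0,0,0,0,0,1],[0,0,0,0,0,0,1],[0,0,0,0,0,0,1],[0,0,0,0,0,0,1],[0,0,0,0,0,0,1]]' | grep -E "pos|wrist"
python3 - <<'E'
from h import *
ims={n:arm.capture(n) for n in("top","side")}
tool()
a=cv2.resize(ims["top"][170:230,280:340,::-1],(400,400),interpolation=cv2.INTER_CUBIC)
b=cv2.resize(ims["side"][170:250,285:365,::-1],(400,400),interpolation=cv2.INTER_CUBIC)
cv2.imwrite("pics/G.png",np.hstack([a,b]))
E
```

```text
tool_pos: [0.6241, 0.0662, 0.0983]
wrist_force: [-3.6, -0.9, 11.9]
tool_pos: [0.6241, 0.0662, 0.0983]
wrist_force: [-4.6, -1.4, 12.0]
t 16.78 pos [0.6241 0.0662 0.0983] xaxis 87.0 zax [ 0.001 -0.    -1.   ] F [-3.94 -1.27 12.57] w -0.0002
```

View pics/G.png

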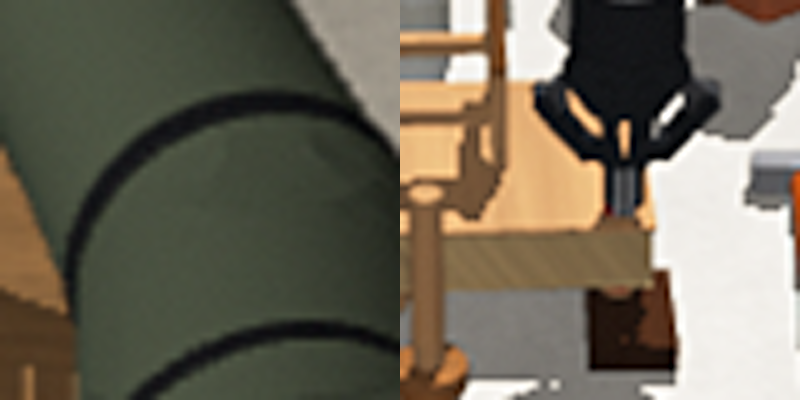

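The press holds steady at 12 N. The wedge is unmoved (back edge at row 244 in both side views), the fingertip height is still 0.079–0.080 m so the plinth is level, and the fingers are on the dot clear of the wedge. Handing in.

```bash
python3 -c "
from station import arm
print(arm.finish_job())"
```

```text
the job is handed in; nothing more can be done
None
```

I pushed the wedge under the red-banded foot until the plinth stood level and firm, then handed the job in while pressing the red dot with a steady 12 N, a little over the 10 N asked. The verdict isn't shown to me.

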